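Test the bench stop button and restart the supply

ROBOT

A 6-joint arm with a two-finger parallel gripper is mounted at the origin on the work surface. World frame = base frame: x ahead of the robot, y to its left, z up, the work surface at z = 0. Lengths are in m, angles in rad, forces in N, time in s.
With the tool pointing down it reaches from about 0.375 to 0.975 m from the base axis. Payload 3.8 kg.
Tool frame: the origin (TCP) lies at the very end of the fingers, on their centre line; the grasp point (between the pads) lies 19 mm behind it; z points along the fingers, y is the direction in which the jaws open and shut (so a half turn about z gives the same grasp; the last joint's range is limited). The gripper opens to 85 mm and grips with 20 to 120 N. Pads are 22 mm wide; open, the fingers measure 114 mm over their backs; the gripper's body (76 mm by 85 mm) begins 54 mm behind the grasp point. The pads swing forward as they close: fully open they stand 13 mm farther back than shut.
Start: joints at [-1.326, 0.264, 1.604, -0, 1.274, -0.037], TCP at [0.188, -0.648, 0.231] pointing down, gripper open.
Joint ranges: [-2.63, 2.63], [-0.94, 2.18], [0.31, 2.57], [-1.31, 4.45], [0, 2.66], [-2.55, 2.55]. Speed limits (rad/s): [2.57, 2.57, 3.14, 3.14, 3.14, 3.14].

INTERFACE

Orientations are given as a rotation vector (axis times angle).
In Python, from workcell import status, read_camera, camera_info, order gives the robot as it stands.
- The arm moves only by the tool move_arm, never from a script. Its argument "deltas" is a list of rows, each a list of 3 entries, a list of its own where there are three numbers: the turn, a rotation vector about the world's x, y, z as a fraction of full scale, then the shift along the world's x, y, z as a fraction of full scale, then the closure, from -1 (fully open) to 1 (shut), so that 0 is half open. A call has 1 to 20 rows; each row is the pose to reach, as a shift and turn from the pose commanded when the call began; what a row does not reach only later rows make up. Full scale, the value 1, is 0.1 m for a shift and pi/2 rad for a turn. A row lasts 1/8 s, in which the tool goes at most 62.5 mm and 10.7 degrees, less where a joint would pass 70% of its speed; a pose out of reach is approached as far as the arm can. A call with a number of a shift or a turn outside -1 to 1 is refused whole. A call with a gripper value outside its range is refused whole. The fingers move at their own pace and stop on an object; "grip_force" is the grip in N (left out, the last holds). Time passes only in rows, so rows that repeat a pose let the fingers close. It gives the time, the measured TCP pose, the force and the opening at its end, in the units of the state.
- status.read_state(): the state, without advancing time (a new reading comes with each control period).
- read_camera(name): name is "scene" or "top"; returns (picture, depth): 420x560x3 uint8, red, green, blue; 420x560 float32, m along the optical axis (not along the pixel's ray), 0 where there is no reading.
- camera_info(name): a dict with "K" (3x3 intrinsics, pixels), "R" (3x3) and "t" (3): a world point X has camera coordinates R X + t. Camera axes: x right, y down, z forward; pixel columns grow to the right and rows downward; lengths in m; the calibration is good to about 2 mm. A picture is of the moment at which its call begins. camera_info takes no time and is no camera call.
- order.finish_job(): hands the job in, once; it reports no verdict.
The state is a dict: "time": time; "q": joint angles; "joint_vel": joint speeds; "joint_torque": joint torques, N m; "tool_pos": TCP position; "tcp_rot": TCP orientation; "wrist_force": force on the tool from outside, world axes, zero at the start; "torque": the same for the moment, N m; "width": opening from 0.0 (shut) to 1.0 (fully open).
Only numpy, scipy, OpenCV 4.12 (cv2) and the standard library are available. Lean on these libraries where they do the work, as an engineer would, in place of code of your own. Each camera call takes 0.05 s, during which the arm holds its last target. There are 200 camera calls.

TASK

Test this laboratory bench's stop button: press the black mushroom button fully in so that it latches, then twist it clockwise by pushing the bar on its top until it pops back up, and then press the large round button on the other box fully in to restart the supply and let it spring back. Only press and push with the fingertips, grip nothing, do not press the large button while the stop is latched, do not press the small button beside it, and leave everything else on the bench where it stands.

Things in the scene. Friction and masses are not known exactly. Their poses are not given: they have to be found in the camera images.
- stop_top (a point): the mushroom stop button: a black disc 62 mm across and 14 mm thick with a raised straight metal bar across its top (50 mm long, 12 mm wide, 20 mm high above the disc; the topmost 4 mm are only 6 mm wide). This point is the centre of the bar's top, about 128 mm above the table when the button is up; the disc's upper face is 20 mm below it. It rides with the button: x along the bar, z up
- stop_box: fixed grey box, 110 x 110 x 70 mm high, that carries the mushroom in a metal guard ring 82 mm across, 6 mm thick, whose rim is 104 mm above the table (disc top 108 mm when up, 102 mm when latched); origin at the centre of its underside, on the mushroom's axis
- stop (a joint): how far the mushroom is pressed in, m: 0 up (running), 0.006 fully in. Pressed straight down, against at most about 8 N, it snaps over the middle of its travel and stays latched in when let go. Turning it clockwise lifts it off the latch and it pops up by itself to 0; the disc rises, so keep a finger that pushes the bar about 9 mm above it
- twist (a joint): turn of the mushroom about its vertical axis, rad, growing clockwise seen from above: 0 at rest, end stop at 1.0, never below 0. A latched button climbs as it turns and springs free at 0.4 to 0.5, needing 3 to 10 N on the bar 18 mm from the axis. A finger pushing hard can hold a freed button part-way down until it is taken away. A spring turns it back to 0 within 1 s
- bar_left: one long side face of the bar on the mushroom (plate 50 x 3 x 16 mm), on the side of stop_top's +y axis; origin at the plate's centre, 4.5 mm from the axis, 12 mm below stop_top
- bar_right: the other long side face of the bar, on the side of stop_top's -y axis, otherwise the same
- start_top (a point): the large round push button (black, 36 mm across) that restarts the supply, on a fixed grey box 90 x 150 x 55 mm high; this point is the centre of its top, about 77 mm above the table, standing 10 mm proud of its 52 mm metal bezel
- start (a joint): how far the large button is pressed, m: 0 up, 0.006 fully in; a spring (5 N at full travel) brings it back up
- lamp_test_top (a point): the small round push button (black, 20 mm across) on the same box, 70 mm from the large one; centre of its top. Not to be pressed
- lamp_test (a joint): how far the small button is pressed, m: 0 up, 0.006 fully in
- petri: bystander, loose: shut clear plastic petri dish, 82 mm across, 16 mm high; origin at the centre of its underside
- beaker: bystander, loose: glass beaker, 68 mm across, 90 mm high; origin at the centre of its underside
- reagent: bystander, loose: small amber glass bottle, 48 mm across, 95 mm high; origin at the centre of its underside
- slide_box: bystander, loose: grey plastic slide box, 85 x 30 x 35 mm high; origin at the centre of its underside
- stopcock: bystander, loose: plastic stopcock lying down, 86 mm long, 23 mm high; origin at the centre of its underside
- brass_weight: bystander, loose: brass weight with a knob, 34 mm across, 48 mm high; origin at the centre of its underside

How it is judged:
On the way, in this order (a step that is already met when the one before it is completed fails the run):
1. the mushroom is pressed fully in (value of joint stop above 0.005 m), for 0.2 s.
2. the mushroom has been twisted free and is up again (value of joint stop below 0.0015 m), for 0.1 s.
3. the large button is pressed fully in (value of joint start above 0.0048 m), for 0.05 s.
At the end, for the whole second after the job is handed in: The mushroom is up (within 1.5 mm) and turned back (within 0.1 rad), both push buttons are up (within 1.5 mm), and every loose thing is at rest within 20 mm of where it stood (value of joint each of stop, start, lamp_test below 0.0015 m and value of joint twist below 0.1 rad and distance of each of petri, beaker, reagent, slide_box, stopcock, brass_weight from where it was at the start of the episode below 0.02 m and linear speed of each of petri, beaker, reagent, slide_box, stopcock, brass_weight below 0.02 m/s); the robot touches nothing.
It fails at once if the large button is pressed while the stop is latched in (value of joint each of start, stop above 0.003 m).
It fails at once if the small button is pressed (value of joint lamp_test above 0.003 m).
It fails at once if the mushroom's bar is gripped: squeezed on both sides by more than 8 N (contact force between the fingers and bar_left above 8 N and contact force between the fingers and bar_right above 8 N).
It fails at once if a bystander is lifted, shoved more than 20 mm or knocked over (distance of any of petri, beaker, reagent, slide_box, stopcock, brass_weight from where it was at the start of the episode above 0.02 m or angle between any of petri, beaker, reagent, slide_box, stopcock, brass_weight's own z axis and vertical above 0.35 rad).
It also fails if it takes over 51 s, if anything falls off the work surface, if the arm or the gripper's body presses on something with over 40 N, if the wrist force passes 120 N, or if a joint passes its speed limit or range.

## Working session

There is one attempt and no reset: what is moved stays moved. The work goes in short steps, Python scripts to look and compute and a tool call to move; the robot and the scene stay as the last step left them, time stands still between calls to the robot, and variables do not carry over. Pictures are saved under pics/ and viewed, about 8 in all and at most 12, crops included, and the job is handed in when it is done.

Besides the shell and the picture viewer there is one more tool, called as name([rows], argument=value, ...), one row to a line, values as JSON. move_arm: Moves the arm, as the interface text tells. Its arguments: {"type":"object","properties":{"deltas":{"type":"array","items":{"type":"array"}},"grip_force":{"type":"number"}},"required":["deltas"]}

```bash
ls; mkdir -p pics; cat > h.py <<'E'
import numpy as np, cv2
from workcell import status, read_camera, camera_info, order
def snap(n,f):
    p,d=read_camera(n); cv2.imwrite(f'pics/{f}.png',p[:,:,::-1]); np.savez(f'pics/{f}.npz',p=p,d=d); return p,d
def cloud(n,d):
    c=camera_info(n);K,R,t=map(np.array,(c['K'],c['R'],c['t']))
    v,u=np.indices(d.shape); X=np.stack([(u-K[0,2])/K[0,0]*d,(v-K[1,2])/K[1,1]*d,d],-1)
    return (X-t)@R
def onz(n,u,v,z):
    c=camera_info(n);K,R,t=map(np.array,(c['K'],c['R'],c['t']))
    r=R.T@np.linalg.solve(K,[u,v,1]); o=-R.T@t
    return o+r*(z-o[2])/r[2]
E
python3 - <<'E'
from h import *
s=status.read_state();print(s)
for n in('scene','top'):
    p,d=snap(n,n+'0'); c=camera_info(n); print(n,-np.array(c['R']).T@c['t'],np.array(c['K'])[0,0])
    W=cloud(n,d); print(np.round(W[::60,::80],3)[...,2])
E
```

```text
pics
{'time': 0.0, 'q': array([-1.32588630e+00,  2.64723463e-01,  1.60538885e+00, -4.95241980e-06,
        1.27370497e+00, -3.68838861e-02]), 'joint_vel': array([ 7.36928394e-04, -4.93862137e-04,  9.69515794e-04, -2.95039580e-05,
        4.26070668e-04, -7.51150916e-04]), 'joint_torque': array([-4.50578618e-04, -5.15112197e+01, -3.67312181e+01,  6.50206698e-05,
        1.28472914e-02,  1.44595691e-05]), 'tool_pos': array([ 0.18753111, -0.64765656,  0.22997402]), 'tcp_rot': array([-3.10827030e+00, -4.40869359e-01,  3.69947344e-04]), 'wrist_force': array([-0.00622085,  0.26454563, -0.20401726]), 'torque': array([-0.0553466 , -0.07164559, -0.02657519]), 'width': 1.000530721022752}
scene [0.91868308 0.34373426 0.86473694] 398.3193763719613
[[-0.093 -0.215 -0.489  0.001 -0.     0.383 -0.37 ]
 [-0.309 -0.75   0.129 -0.002  0.002  0.264 -0.665]
 [-0.559  0.001  0.     0.002 -0.001  0.    -0.002]
 [-0.756  0.048 -0.     0.038  0.017 -0.     0.003]
 [-0.747 -0.001  0.081  0.001  0.057  0.001  0.001]
 [-0.751 -0.743  0.114  0.106 -0.001 -0.001  0.001]
 [-0.747 -0.748 -0.752  0.112 -0.002  0.001  0.001]]
top [0.38136991 0.02275418 1.52854994] 532.398438108068
[[-0.753 -0.764 -0.753 -0.744 -0.749 -0.74  -0.752]
 [-0.754 -0.754 -0.752 -0.749 -0.743 -0.757 -0.754]
 [-0.745  0.081  0.005  0.113  0.005  0.079  0.003]
 [-0.755  0.072 -0.001 -0.001 -0.004  0.003 -0.002]
 [-0.738  0.006 -0.001  0.004 -0.002 -0.005  0.128]
 [-0.75   0.006  0.003 -0.    -0.004 -0.004 -0.002]
 [-0.752  0.004 -0.006 -0.     0.     0.001  0.004]]
```

View pics/scene0.png

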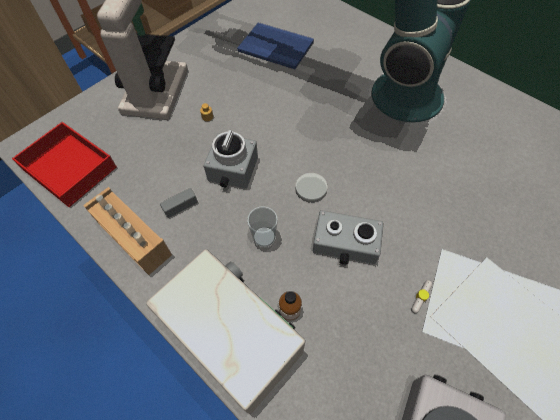

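View pics/top0.png

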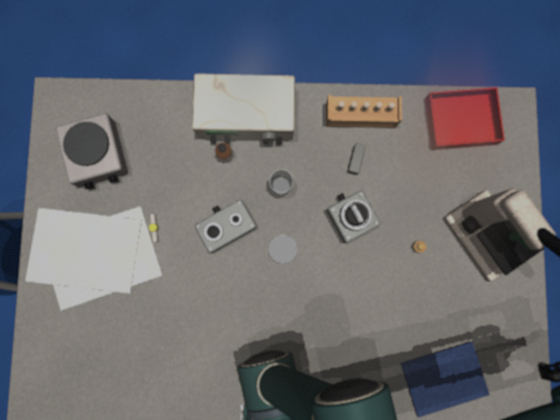

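The scene view shows the stop at about (229,147) and the large and small buttons at about (366,233) and (334,227). In the top view they are at (355,214), (213,232) and (236,219). Next I'll measure them.

```bash
python3 - <<'E'
from h import *
def blobs(n,box,thr,z,inv):
    p=np.load(f'pics/{n}0.npz')['p']; x0,y0,x1,y1=box
    g=cv2.cvtColor(p,cv2.COLOR_RGB2GRAY)[y0:y1,x0:x1]
    g=cv2.resize(g,None,fx=4,fy=4,interpolation=cv2.INTER_CUBIC)
    m=((g<thr) if inv else (g>thr)).astype(np.uint8)
    for c in cv2.findContours(m,cv2.RETR_LIST,cv2.CHAIN_APPROX_NONE)[0]:
        a=cv2.contourArea(c)/16
        if a<25: continue
        (u,v),(w,h),an=cv2.minAreaRect(c)
        (u,v)=((u+.5)/4-.5+x0,(v+.5)/4-.5+y0)
        b=cv2.boxPoints(cv2.minAreaRect(c)); b=(b+.5)/4-.5+[x0,y0]
        B=[onz(n,*q,z)[:2] for q in b]; e1=B[1]-B[0]; e2=B[2]-B[1]
        print(n,'dark' if inv else 'bright',thr,'a',round(a),'uv',round(u,1),round(v,1),'xy',np.round(onz(n,u,v,z)[:2],4),'sz',np.round([np.hypot(*e1),np.hypot(*e2)],3),'ang',np.round(np.degrees([np.arctan2(*e1[::-1]),np.arctan2(*e2[::-1])])))
for n,bs,bb in(('top',(328,188,382,244),(194,200,258,252)),('scene',(202,126,262,190),(310,208,388,268))):
    print('STOP');blobs(n,bs,60,.108,True);blobs(n,bs,150,.128,False)
    print('START');blobs(n,bb,60,.077,True)
out=[]
for n,bs,bb in(('top',(328,188,382,244),(194,200,258,252)),('scene',(202,126,262,190),(310,208,388,268))):
    p=np.load(f'pics/{n}0.npz')['p']
    for b in(bs,bb): out.append(cv2.resize(p[b[1]:b[3],b[0]:b[2],::-1],(380,290),interpolation=cv2.INTER_CUBIC))
cv2.imwrite('pics/crops.png',np.vstack([np.hstack(out[:2]),np.hstack(out[2:])]))
for n in('top','scene'):
    W=cloud(n,np.load(f'pics/{n}0.npz')['d'])
    for nm,lo,hi,bx in(('stop',.095,.14,(.2,.7,-.35,.0)),('start',.066,.09,(.2,.8,-.1,.45)),):
        m=(W[...,2]>lo)&(W[...,2]<hi); v,u=np.nonzero(m)
        r={'top':{'stop':(328,188,382,244),'start':(194,200,258,252)},'scene':{'stop':(202,126,262,190),'start':(310,208,388,268)}}[n][nm]
        k=(u>r[0])&(u<r[2])&(v>r[1])&(v<r[3]); P=W[v[k],u[k]]; print(n,nm,k.sum(),P.mean(0).round(4),np.percentile(P,[2,98],0).round(3).tolist())
E
```

```text
STOP
top dark 60 a 52 uv 335.3 226.2 xy [ 0.5086 -0.1326] sz [0.006 0.094] ang [ -60. -151.]
top dark 60 a 122 uv 350.9 217.4 xy [ 0.5329 -0.1744] sz [0.025 0.053] ang [ -56. -147.]
top dark 60 a 61 uv 362.6 210.2 xy [ 0.5528 -0.2061] sz [0.015 0.045] ang [ -61. -152.]
top dark 60 a 27 uv 340.3 197.0 xy [ 0.5879 -0.1458] sz [0.018 0.014] ang [ -62. -154.]
top bright 150 a 67 uv 347.4 234.3 xy [ 0.4859 -0.1623] sz [0.024 0.044] ang [ -22. -111.]
top bright 150 a 42 uv 357.2 213.0 xy [ 0.5429 -0.1884] sz [0.009 0.045] ang [ -62. -153.]
top bright 150 a 518 uv 356.2 213.8 xy [ 0.5408 -0.186 ] sz [0.069 0.069] ang [ -0. -89.]
top bright 150 a 716 uv 356.8 213.9 xy [ 0.5405 -0.1873] sz [0.081 0.081] ang [ -18. -108.]
START
top dark 60 a 76 uv 212.8 231.3 xy [0.4925 0.1984] sz [0.027 0.027] ang [ -35. -126.]
STOP
scene dark 60 a 690 uv 236.0 172.4 xy [ 0.5931 -0.1099] sz [0.14  0.103] ang [161.  63.]
scene dark 60 a 280 uv 228.0 144.5 xy [ 0.548  -0.1846] sz [0.063 0.06 ] ang [132.  46.]
scene bright 150 a 200 uv 228.1 143.5 xy [ 0.5555 -0.1726] sz [0.084 0.083] ang [-172.   82.]
START
scene dark 60 a 525 uv 344.2 257.9 xy [0.58   0.2048] sz [0.038 0.14 ] ang [-149.  121.]
scene dark 60 a 169 uv 365.3 231.1 xy [0.4977 0.1994] sz [0.036 0.034] ang [-166.  101.]
scene dark 60 a 47 uv 334.0 225.4 xy [0.5333 0.1391] sz [0.017 0.019] ang [132.  39.]
top stop 610 [ 0.5408 -0.1867  0.1083] [[0.505, -0.224, 0.097], [0.578, -0.151, 0.129]]
top start 327 [0.5017 0.181  0.0729] [[0.47, 0.126, 0.066], [0.539, 0.221, 0.082]]
scene stop 691 [ 0.5475 -0.1844  0.1075] [[0.508, -0.226, 0.097], [0.582, -0.151, 0.128]]
scene start 443 [0.507  0.1816 0.0724] [[0.473, 0.126, 0.066], [0.542, 0.22, 0.079]]
```

View pics/crops.png

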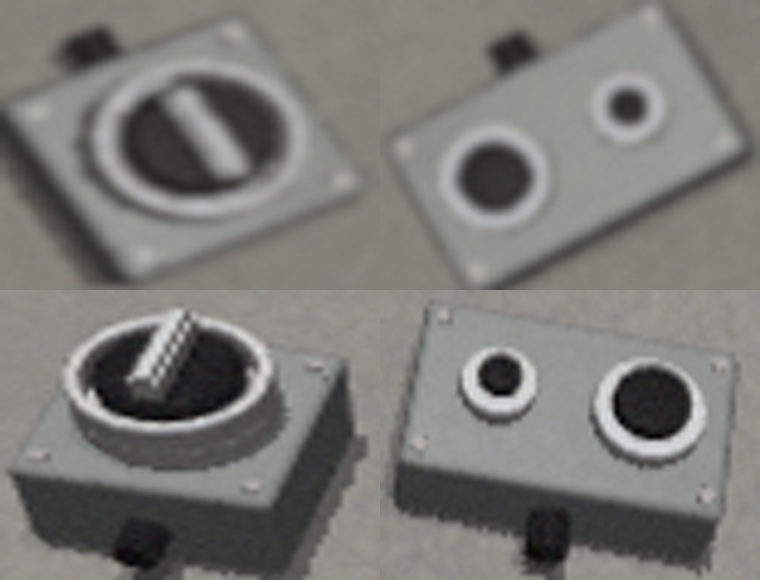

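Crops (enlarged): the bar runs at about 27.5° from world x. The stop centre is about (0.543, -0.1895), with the ring and bar measurements agreeing across both views. The large button is at about (0.495, 0.199), and the small one is 71 mm away from it, as it should be. I'll move over, swinging clear of the microscope.

move_arm([
  [[0,0,0.126],[0,0.5,0],1],
  [[0,0,0.126],[0,1,0],1],
  [[0,0,0.126],[0,1,0],1],
], grip_force=20)

```text
time: 0.48
tool_pos: [0.1873, -0.5442, 0.2296]
tcp_rot: [-3.047, -0.747, -0.0]
wrist_force: [-1.0, -0.7, 0.2]
width: 0.372
```

move_arm([
  [[0,0,0],[0.1,0.5,0],1],
  [[0,0,0],[0.3,1,0],1],
  [[0,0,0],[0.3,1,0],1],
])

```text
time: 0.85
tool_pos: [0.2185, -0.4463, 0.2311]
tcp_rot: [-3.05, -0.75, -0.001]
wrist_force: [-1.4, -0.2, 0.2]
width: 0.001
```

move_arm([
  [[0,0,0],[0.5,0.5,0],1],
  [[0,0,0],[1,1,0],1],
  [[0,0,0],[1,1,0],1],
])

```text
time: 1.23
tool_pos: [0.3198, -0.3478, 0.2317]
tcp_rot: [3.05, 0.751, 0.001]
wrist_force: [-0.3, -0.5, 0.5]
width: -0.001
```

move_arm([
  [[0,0,0],[0.5,0.5,-0.2],1],
  [[0,0,0],[1,0.9,-0.4],1],
  [[0,0,0],[1,0.9,-0.4],1],
])

```text
time: 1.6
tool_pos: [0.4193, -0.2574, 0.19]
tcp_rot: [-3.05, -0.751, 0.002]
wrist_force: [1.0, -0.6, -0.3]
width: 0.0
```

move_arm([
  [[0,0,0],[0.5,0.3,-0.2],1],
  [[0,0,0],[1,0.55,-0.4],1],
  [[0,0,0],[1,0.6,-0.4],1],
  [[0,0,0],[1,0.6,-0.4],1],
])

```text
time: 2.1
tool_pos: [0.5173, -0.1995, 0.1511]
tcp_rot: [3.051, 0.747, -0.002]
wrist_force: [-0.2, -0.9, -1.0]
width: -0.003
```

move_arm([
  [[0,0,0],[0.25,0.1,0],1],
  [[0,0,0],[0.25,0.1,-0.15],1],
  [[0,0,0],[0.25,0.1,-0.15],1],
])

```text
time: 2.48
tool_pos: [0.5403, -0.1891, 0.1349]
tcp_rot: [-3.051, -0.744, 0.005]
wrist_force: [-0.2, 1.0, 0.0]
width: 0.002
```

```bash
python3 - <<'E'
from h import *
s=status.read_state(); print(s['tool_pos'],s['wrist_force'])
o=[]
for n,b in(('top',(308,168,402,264)),('scene',(182,96,272,190))):
    p,d=snap(n,n+'1'); o.append(cv2.resize(p[b[1]:b[3],b[0]:b[2],::-1],(400,400),interpolation=cv2.INTER_CUBIC))
    c=camera_info(n); x=np.array(c['K'])@(np.array(c['R'])@s['tool_pos']+c['t']); print(n,x[:2]/x[2])
cv2.imwrite('pics/c1.png',np.hstack(o))
E
```

```text
[ 0.54026139 -0.18906946  0.13488439] [-0.20806423  0.97706229  0.00414574]
top [357.81634548 213.68182758]
scene [227.67481447 134.37670174]
```

View pics/c1.png

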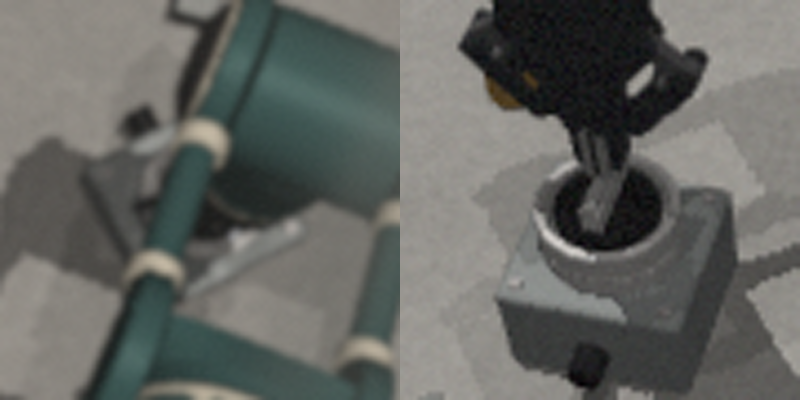

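The fingertips are over the bar, at about (605,165) in the crop, with the jaws lined up across it. I'll press straight down.

move_arm([
  [[0,0,0],[0.02,0,-0.05],1],
  [[0,0,0],[0.02,0,-0.08],1],
  [[0,0,0],[0.02,0,-0.1],1],
  [[0,0,0],[0.02,0,-0.12],1],
  [[0,0,0],[0.02,0,-0.13],1],
  [[0,0,0],[0.02,0,-0.14],1],
  [[0,0,0],[0.02,0,-0.14],1],
])

```text
time: 3.45
tool_pos: [0.5447, -0.1882, 0.1222]
tcp_rot: [-3.051, -0.746, 0.0]
wrist_force: [0.2, 0.1, 1.5]
width: -0.001
```

move_arm([
  [[0,0,0],[0,0,-0.02],1],
  [[0,0,0],[0,0,-0.03],1],
  [[0,0,0],[0,0,-0.03],1],
  [[0,0,0],[0,0,-0.03],1],
])

```text
time: 3.95
tool_pos: [0.5451, -0.1884, 0.1218]
tcp_rot: [3.051, 0.746, 0.001]
wrist_force: [-6.8, 2.6, 14.0]
width: -0.002
```

The button bottomed at z=0.122, which is the latched height. I'll raise the tool, move to the +n side of the bar's far end, and check.

Start pose for the pushing block: c + 0.026·d + 0.035·n.

move_arm([
  [[0,0,0],[0,0,0.15],1],
  [[0,0,0],[0,0,0.3],1],
  [[0,0,0],[0.05,0.4,0.3],1],
  [[0,0,0],[0.05,0.8,0.3],1],
  [[0,0,0],[0.05,0.8,0.3],1],
])

```text
time: 4.58
tool_pos: [0.5499, -0.1064, 0.1498]
tcp_rot: [-3.05, -0.751, -0.001]
wrist_force: [-0.2, -0.6, 0.1]
width: 0.005
```

```bash
python3 - <<'E'
from h import *
s=status.read_state(); print(s['tool_pos'],s['wrist_force'])
p,d=snap('scene','scene2'); W=cloud('scene',d)
r=W[120:170,205:255].reshape(-1,3); k=(np.hypot(r[:,0]-.543,r[:,1]+.1895)<.03)
print(np.percentile(r[k,2],[2,10,25,50,75,90,98]).round(4))
W0=cloud('scene',np.load('pics/scene0.npz')['d']); r=W0[120:170,205:255].reshape(-1,3); k=(np.hypot(r[:,0]-.543,r[:,1]+.1895)<.03)
print(np.percentile(r[k,2],[2,10,25,50,75,90,98]).round(4))
b=(182,96,302,190)
cv2.imwrite('pics/c2.png',cv2.resize(p[b[1]:b[3],b[0]:b[2],::-1],(600,470),interpolation=cv2.INTER_CUBIC))
E
```

```text
[ 0.54989774 -0.10636065  0.14983097] [-0.23600542 -0.57361268  0.10771717]
[0.0966 0.0984 0.1003 0.1019 0.1073 0.1194 0.1227]
[0.0887 0.1026 0.1059 0.108  0.1166 0.1254 0.1285]
```

View pics/c2.png

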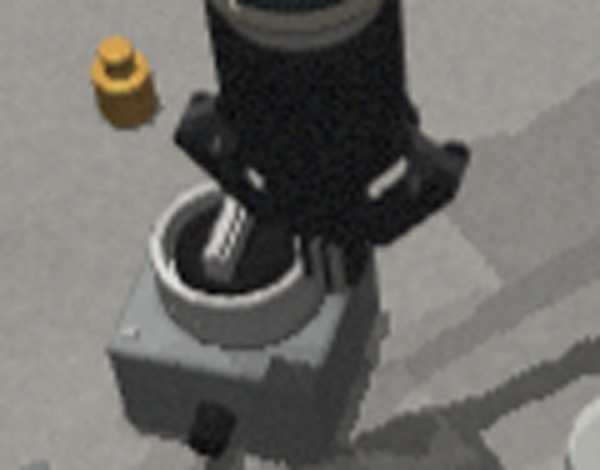

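The depth shows the disc at 0.102 and the bar top at 0.122, so it is latched. The picture agrees: the disc is low in its ring, and the fingers are at about (330,265), on the pushing side of the bar. Next I'll go down beside the bar, well clear of the rim.

move_arm([
  [[0,0,0],[0,-0.3,0],1],
  [[0,0,0],[0,-0.4,-0.2],1],
  [[0,0,0],[0,-0.4,-0.38],1],
  [[0,0,0],[0,-0.4,-0.38],1],
])

```text
time: 5.12
tool_pos: [0.547, -0.1476, 0.1077]
tcp_rot: [-3.048, -0.744, 0.009]
wrist_force: [-0.0, 0.3, 0.6]
width: 0.001
```

move_arm([
  [[0,0,0],[0,0,0.02],1],
  [[0,0,0],[0,0,0.02],1],
  [[0,0,0],[0,0,0.02],1],
])

```text
time: 5.5
tool_pos: [0.5503, -0.1482, 0.1141]
tcp_rot: [3.051, 0.747, 0.002]
wrist_force: [-0.4, -0.2, -0.3]
width: -0.001
```

move_arm([
  [[0,0,0],[0.03,-0.06,0],1],
  [[0,0,0],[0.066,-0.126,0],1],
  [[0,0,-0.064],[0.093,-0.142,0],1],
  [[0,0,-0.127],[0.12,-0.157,0],1],
  [[0,0,-0.19],[0.143,-0.178,0],1],
  [[0,0,-0.255],[0.166,-0.199,0],1],
  [[0,0,-0.255],[0.166,-0.199,0],1],
])

```text
time: 6.38
tool_pos: [0.5664, -0.1685, 0.1132]
tcp_rot: [-3.139, -0.125, 0.001]
wrist_force: [-1.1, 1.0, 0.3]
width: 0.001
```

move_arm([
  [[0,0,-0.064],[0.02,-0.024,0],1],
  [[0,0,-0.127],[0.037,-0.049,0],1],
  [[0,0,-0.127],[0.037,-0.049,0],1],
])

```text
time: 6.75
tool_pos: [0.5701, -0.1727, 0.1135]
tcp_rot: [-3.135, 0.185, 0.0]
wrist_force: [-0.6, 3.3, 2.8]
width: 0.002
```

```bash
python3 - <<'E'
from h import *
s=status.read_state(); print(s['tool_pos'],s['wrist_force'],s['torque'])
p,d=snap('scene','scene3'); b=(192,100,272,170)
W=cloud('scene',d)[120:170,205:255].reshape(-1,3); k=(np.hypot(W[:,0]-.543,W[:,1]+.1895)<.028)
print(np.percentile(W[k,2],[2,10,25,50,75,90,98]).round(4))
cv2.imwrite('pics/c3.png',cv2.resize(p[b[1]:b[3],b[0]:b[2],::-1],(640,560),interpolation=cv2.INTER_CUBIC))
E
```

```text
[ 0.57008089 -0.1727004   0.1135016 ] [-0.57572803  3.26405095  2.76240791] [ 0.49269342  0.22022034 -0.04610776]
[0.0973 0.099  0.1006 0.1017 0.1027 0.1041 0.1193]
```

View pics/c3.png

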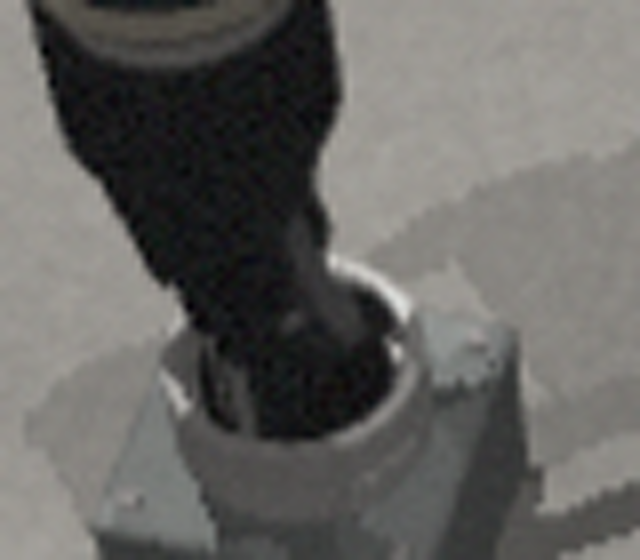

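Contact has started (about 3 N) and the button is still latched. The picture shows the bar's near end at about (230,380), already swung round, with the finger behind it. I'll keep pushing.

move_arm([
  [[0,0,-0.032],[0.01,-0.025,0],1],
  [[0,0,-0.064],[0.015,-0.05,0],1],
  [[0,0,-0.096],[0.015,-0.075,0],1],
  [[0,0,-0.127],[0.015,-0.095,0],1],
  [[0,0,-0.127],[0.015,-0.095,0],1],
])

```text
time: 7.42
tool_pos: [0.5734, -0.1834, 0.1151]
tcp_rot: [3.101, -0.496, 0.007]
wrist_force: [0.6, 1.2, 6.0]
width: -0.001
```

```bash
python3 - <<'E'
from h import *
s=status.read_state(); print(s['tool_pos'],s['wrist_force'],s['torque'])
p,d=snap('scene','scene4')
W=cloud('scene',d)[120:170,205:255].reshape(-1,3); k=(np.hypot(W[:,0]-.543,W[:,1]+.1895)<.028)
print(np.percentile(W[k,2],[2,10,25,50,75,90,98]).round(4))
E
```

```text
[ 0.57341336 -0.1833765   0.11510655] [0.63656898 1.22100143 5.96233758] [ 0.1248731  -0.08460937 -0.01367686]
[0.1005 0.1026 0.1041 0.1057 0.1096 0.1205 0.1252]
```

It has been freed: the disc has risen to about 0.106, and the finger is holding it. I'll back off.

move_arm([
  [[0,0,0],[0.05,0.15,0.02],1],
  [[0,0,0],[0.1,0.35,0.3],1],
  [[0,0,0],[0.1,0.9,0.5],1],
  [[0,0,0],[0.1,1,0.5],1],
  [[0,0,0],[0.1,1,0.5],1],
])

```text
time: 8.1
tool_pos: [0.5812, -0.0819, 0.1627]
tcp_rot: [3.102, -0.495, -0.001]
wrist_force: [0.5, -0.6, -0.7]
width: 0.004
```

move_arm([
  [[0,0,0],[-0.2,0.5,0],1],
  [[0,0,0],[-0.4,1,0],1],
  [[0,0,0],[-0.4,1,0],1],
])

```text
time: 8.48
tool_pos: [0.5394, 0.0188, 0.1617]
tcp_rot: [3.102, -0.495, -0.005]
wrist_force: [0.8, -0.3, 0.2]
width: 0.001
```

```bash
python3 - <<'E'
from h import *
s=status.read_state(); print(s['tool_pos'],s['wrist_force'])
p,d=snap('scene','scene5'); W0=cloud('scene',np.load('pics/scene0.npz')['d'])
for W in (cloud('scene',d),W0):
    W=W[120:170,205:255].reshape(-1,3); k=(np.hypot(W[:,0]-.543,W[:,1]+.1895)<.028)
    print(np.percentile(W[k,2],[2,10,25,50,75,90,98]).round(4))
cv2.imwrite('pics/c5.png',p[:,:,::-1])
E
```

```text
[0.5394173  0.01876493 0.16171921] [ 0.75157564 -0.33591799  0.1784289 ]
[0.101  0.1053 0.1069 0.1086 0.1207 0.1264 0.1291]
[0.0975 0.1053 0.1069 0.1085 0.1212 0.1265 0.1287]
```

View pics/c5.png

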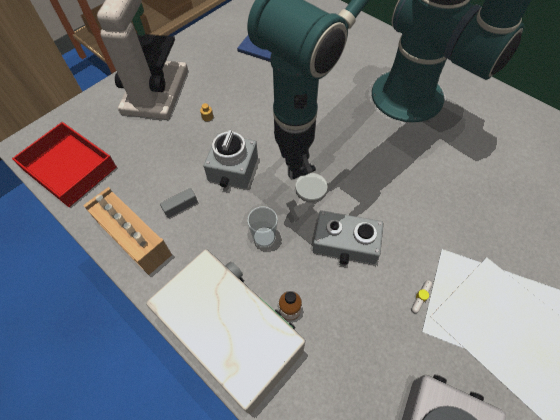

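The stop is up with the bar back at its original angle, at (229,147), and the bystanders haven't moved. Now to the large button.

move_arm([
  [[0,0,0],[-0.22,0.5,0],1],
  [[0,0,0],[-0.44,1,0],1],
  [[0,0,0],[-0.44,1,0],1],
])

```text
time: 8.9
tool_pos: [0.4967, 0.1182, 0.1626]
tcp_rot: [3.102, -0.496, -0.002]
wrist_force: [0.4, -0.5, -0.0]
width: 0.001
```

move_arm([
  [[0,0,0],[0,0.4,0],1],
  [[0,0,0],[0,0.8,0],1],
  [[0,0,0],[0,0.8,-0.4],1],
  [[0,0,0],[0,0.8,-0.7],1],
  [[0,0,0],[0,0.8,-0.7],1],
])

```text
time: 9.52
tool_pos: [0.496, 0.1947, 0.0901]
tcp_rot: [3.097, -0.502, -0.009]
wrist_force: [-0.2, -0.2, -0.6]
width: -0.0
```

```bash
python3 - <<'E'
from h import *
s=status.read_state(); print(s['tool_pos'],s['wrist_force'])
p,d=snap('scene','scene6'); b=(300,160,400,275)
cv2.imwrite('pics/c6.png',cv2.resize(p[b[1]:b[3],b[0]:b[2],::-1],(500,575),interpolation=cv2.INTER_CUBIC))
E
```

```text
[0.49604957 0.1947462  0.09008176] [-0.1525484  -0.22687574 -0.58876072]
```

View pics/c6.png

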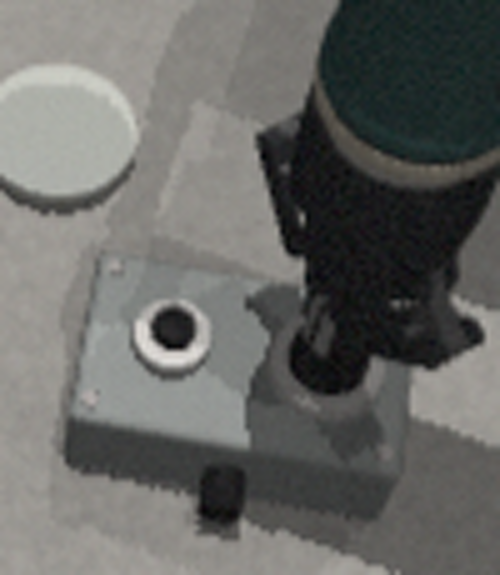

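The fingertips sit over the large button, at about (325,345) in the crop, well clear of the small one at (175,328). I'll press.

move_arm([
  [[0,0,0],[0,0.02,-0.1],1],
  [[0,0,0],[0,0.02,-0.15],1],
  [[0,0,0],[0,0.02,-0.19],1],
  [[0,0,0],[0,0.02,-0.22],1],
  [[0,0,0],[0,0.02,-0.24],1],
  [[0,0,0],[0,0.02,-0.24],1],
  [[0,0,0],[0,0.02,-0.24],1],
])

```text
time: 10.45
tool_pos: [0.4982, 0.1993, 0.0709]
tcp_rot: [-3.101, 0.5, -0.002]
wrist_force: [-2.1, -2.6, 9.6]
width: -0.001
```

It bottomed out: z=0.071 and 9.6 N, above the 5 N spring. I'll lift clear and check.

move_arm([
  [[0,0,0],[0,0,0.3],1],
  [[0,0,0],[0,0,0.8],1],
  [[0,0,0],[-0.5,0,1],1],
  [[0,0,0],[-0.8,0,1],1],
  [[0,0,0],[-0.8,0,1],1],
  [[0,0,0],[-0.8,0,1],1],
])

```text
time: 11.2
tool_pos: [0.4179, 0.1995, 0.1693]
tcp_rot: [-3.101, 0.5, -0.001]
wrist_force: [-0.7, -0.3, -0.7]
width: -0.001
```

```bash
python3 - <<'E'
from h import *
s=status.read_state(); print(s['time'],s['tool_pos'],s['wrist_force'])
p,d=snap('scene','scene7'); z=np.load('pics/scene0.npz'); W0=cloud('scene',z['d']);W1=cloud('scene',d)
for c,r,lo in(((.543,-.1895),.028,.09),((.496,.199),.013,.06),((.533,.139),.007,.06)):
    for W in(W0,W1):
        k=(np.hypot(W[...,0]-c[0],W[...,1]-c[1])<r)&(W[...,2]>lo)&(W[...,2]<.14); print(c,k.sum(),np.percentile(W[k][:,2],[25,50,90]).round(4))
df=np.abs(p.astype(int)-z['p']).max(2)
for n,(u,v) in dict(petri=(311,187),beaker=(263,228),reagent=(290,304),slide=(179,202),cock=(422,297),weight=(206,112)).items():
    print(n,(df[v-18:v+18,u-18:u+18]>60).sum())
E
```

```text
11.2 [0.41789679 0.19953968 0.1692806 ] [-0.73846729 -0.25747907 -0.66273484]
(0.543, -0.1895) 347 [0.1071 0.1086 0.1265]
(0.543, -0.1895) 348 [0.1072 0.1088 0.1264]
(0.496, 0.199) 96 [0.0758 0.0766 0.0787]
(0.496, 0.199) 94 [0.0755 0.0765 0.0782]
(0.533, 0.139) 41 [0.0737 0.0761 0.0779]
(0.533, 0.139) 41 [0.0714 0.0751 0.0784]
petri 0
beaker 0
reagent 0
slide 0
cock 0
weight 0
```

```bash
python3 -c "
from workcell import order; print(order.finish_job())"
```

```text
the job is handed in; nothing more can be done
None
```

The stop-button test is done and handed in at about 11 s of the 51 s allowed; the hand-in gives no verdict.

- **Stop pressed:** I pushed the mushroom in with shut fingertips until it bottomed at 14 N. After release the disc stayed at 102 mm, its latched height.
- **Twisted free:** I pushed the bar clockwise from one side only. Measured forces stayed at about 6 N or below. The finger held the freed disc part-way at about 106 mm until I backed off. It then read 108.6 mm, with the bar back at its original angle in the picture.
- **Restart pressed:** I pressed the large button only after seeing the stop up. It bottomed at z = 71 mm with 9.6 N and sprang back.

**Last checks:** the stop and the large button are within 0.3 mm of their starting heights. The small button was not touched and reads within 1 mm, which is depth noise. None of the six bystanders changed in the picture, and the arm stands clear at about 170 mm height.

None of the last checks failed. Earlier, some raw x-positions from the two cameras differed by up to 7 mm. For the stop this was because I had projected some points at the wrong height, and correcting it brought the views together. For the large button I used the midpoint.

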